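# Shut and fasten the fork box

### The arm

A 6-joint arm with a two-finger parallel gripper is mounted at the origin on the work surface. World frame = base frame: x ahead of the robot, y to its left, z up, the work surface at z = 0. Lengths are in m, angles in rad, forces in N, time in s.
With the tool pointing down it reaches from about 0.4 to 0.925 m from the base axis. Payload 12.5 kg.
Tool frame: the origin (TCP) lies at the very end of the fingers, on their centre line; the grasp point (between the pads) lies 19 mm behind it; z points along the fingers, y is the direction in which the jaws open and shut (so a half turn about z gives the same grasp; the last joint's range is limited). The gripper opens to 95 mm and grips with 3 to 60 N. Pads are 20 mm wide; open, the fingers measure 119 mm over their backs; the gripper's body (75 mm by 180 mm) begins 59 mm behind the grasp point.
Start: joints at [-1.339, 0.491, 1.559, -0, 1.092, -0.106], TCP at [0.207, -0.59, 0.215] pointing down, gripper open.
Joint ranges: [-3.1, 3.1], [-0.84, 2.19], [0.05, 2.79], [-1.13, 4.28], [0.06, 2.93], [-2.69, 2.69]. Speed limits (rad/s): [2.22, 2.22, 2.79, 3.14, 3.14, 3.14].

### API

Orientations are given as a unit quaternion [x, y, z, w].
In Python, from bench import monitor, optics, workorder gives the robot as it stands.
- The arm moves only by the tool apply_moves, never from a script. Its argument "rows" is a list that holds one entry, the list of rows, each a list of 7 numbers: the shift along the world's x, y, z in m, then the turn, a rotation vector about the world's x, y, z in degrees, then the gripper command: -1 is shut, 1 is fully open, values between are in proportion. In form: [[[tx, ty, tz, ax, ay, az, grip], ...]]. A call has 1 to 12 rows; each row shifts and turns the pose as measured when the row begins; what a row does not reach is not made up. A row lasts 1/8 s, in which the tool goes at most 62.5 mm and 10.7 degrees, less where a joint would pass 70% of its speed; a pose out of reach is approached as far as the arm can. A call is refused whole if a number of a shift passes 0.0625 or a number of a turn 10.7, either way. A call with a gripper value outside its range is refused whole. The fingers move at their own pace and stop on an object; "newtons" is the grip in N (left out, the last holds). Time passes only in rows, so rows that do not move let the fingers close. It gives the time, the measured TCP pose, the force and the opening at its end, in the units of the state.
- monitor.get_state(): the state, without advancing time (a new reading comes with each control period).
- optics.get_image(name): name is "scene" or "side" or "wrist"; returns the picture (420x560x3 uint8, red, green, blue); there is no depth.
- optics.camera_params(name): a dict with "camera_matrix" (3x3 intrinsics, pixels), "extrinsics" (4x4, takes a point from camera to world coordinates). Camera axes: x right, y down, z forward; pixel columns grow to the right and rows downward; lengths in m; the calibration is good to about 2 mm. A picture is of the moment at which its call begins: read the wrist's pose just before it. camera_params takes no time and is no camera call; for the wrist camera it gives the pose at the moment of the call.
- workorder.sign_off(): hands the job in, once; it reports no verdict.
The state is a dict: "time_s": time; "q": joint angles; "qd": joint speeds; "effort": joint torques, N m; "eef_pos": TCP position; "ee_rot": TCP orientation; "contact_force": force on the tool from outside, world axes, zero at the start; "moment": the same for the moment, N m; "grip_width": opening from 0.0 (shut) to 1.0 (fully open).
Only numpy, scipy, OpenCV 4.12 (cv2) and the standard library are available. Lean on these libraries where they do the work, as an engineer would, in place of code of your own. Each camera call takes 0.05 s, during which the arm holds its last target.

### The job

The sliding lid of the wooden fork box on the bench has been left open. With the fingertips, push the lid by its raised ridge until it is fully shut, then push the small turn-button on the box's rim round until it lies square across behind the ridge, so that the lid is kept shut. Only push, lift nothing, and leave the forks, plate, cup, teether and tap light where they are.

Things in the scene. Friction and masses are not known exactly. Their poses are not given: they have to be found in the camera images.
- fork_box: Wooden fork box, 130 (its x) x 220 (its y) x 46 mm high, screwed to the bench. Origin at the centre of its underside, z up. Side rims 17 mm wide run along both long sides, top 46 mm up. The lid lies between the rims and slides along y: shut towards +y, open towards -y. At the -y end, from y = -110 to -50 mm, there is a solid floor between the rims, 36 mm up, over which the lid slides.
- lid (a joint): How far the lid is open, m: 0 fully shut (stop), up to 0.12; grows as the lid moves towards the box's -y. Starts 0.06 to 0.11 open. Slides with about 1.5 N of friction and stays where left.
- lid_ridge (a point): Point on the lid's raised ridge: the middle of its outer (-y) face, 54 mm above the bench. The ridge is a bar across the lid at its -y end, 76 mm long (box x, centred on this point), 14 mm thick (from this face towards +y), from 44 to 64 mm above the bench; the lid's flat top is 44 mm up and its end is flush with this face. Pushing this face towards the box's +y shuts the lid. Fully shut, this point is at box x = 2, y = -50 mm.
- turn_button (a joint): Angle of the turn-button, a dark wooden bar on the rim of the box's -x side, rad: 0 parked along the rim pointing to the box's -y; grows anticlockwise seen from above; 1.571 (stop) square across, pointing to the box's +x, just behind the shut lid's ridge. Starts -0.3 to 0.15; turns from -0.35. Stiff enough to stay where left (about 1 N at its tip).
- button_pivot (a point): Pivot of the turn-button, at half its height, 55 mm above the bench; at box x = -56.5, y = -61 mm. The bar is 16 mm wide and 16 mm thick, from 47 to 63 mm above the bench, and reaches 50 mm from the pivot.
- button_tip (a point): Middle of the turn-button's free end, 50 mm from the pivot, 55 mm above the bench.
- fork_a: Bamboo fork, 125 x 22 x 5 mm, loose on the box's inner floor. Origin at the middle of its underside, tines to its +y.
- fork_b: The second bamboo fork, the same, beside the first in the box.
- plate: Yellow plastic plate, 180 mm across, 22 mm high, on the dark oak tray (32 mm high rim) at the left of the bench. Origin under its centre.
- cup: Stainless steel cup, 68 mm across, 75 mm high, on the tray. Origin under its centre.
- tap_light: Round white battery tap light, 84 mm across, 34 mm high, with a small toggle switch on its side, on the bench. Origin under its centre.
- teether: Silicone teether ring with three lobes, about 98 mm across, 14 mm high, on the bench. Origin under its centre.
There are look-alikes about, which are no part of the job. Of the things like the cup, leave any that is yellow; of the rest the smaller one is meant.

How it is judged:
On the way, in this order (a step that is already met when the one before it is completed fails the run):
1. the lid is fully shut (within 4 mm) (value of joint lid below 0.004 m), for 0.2 s.
2. the turn-button lies across behind the ridge (within 0.15 rad of square) (value of joint turn_button above 1.42 rad), for 0.2 s.
At the end, for the whole second after the job is handed in: The lid is within 4 mm of fully shut, the turn-button is within 0.15 rad of square across behind it, the cup stands upright, and the forks, plate, cup, tap light and teether lie within 20 mm of where they began (value of joint lid below 0.004 m and value of joint turn_button above 1.42 rad and angle between cup's own z axis and vertical below 0.1 rad and distance of each of fork_a, fork_b, plate, cup, tap_light, teether from where it was at the start of the episode below 0.02 m); the robot touches nothing.
It fails at once if the turn-button is swung across (more than 0.7 rad) while the lid is still more than 8 mm open (value of joint turn_button above 0.7 rad and value of joint lid above 0.008 m).
It fails at once if a fork, the plate, the cup, the tap light or the teether is moved or lifted more than 20 mm (distance of any of fork_a, fork_b, plate, cup, tap_light, teether from where it was at the start of the episode above 0.02 m).
It fails at once if anything loose is lifted off what it lies on by more than 10 mm (height (world z) of any of fork_a, fork_b above 0.016 m or height (world z) of any of plate, cup above 0.022 m or height (world z) of any of tap_light, teether above 0.01 m).
It also fails if it takes over 42 s, if anything falls off the work surface, if the arm or the gripper's body presses on something with over 40 N, if the wrist force passes 120 N, or if a joint passes its speed limit or range.

## Working session

There is one attempt and no reset: what is moved stays moved. The work goes in short steps, Python scripts to look and compute and a tool call to move; the robot and the scene stay as the last step left them, time stands still between calls to the robot, and variables do not carry over. Pictures are saved under pics/ and viewed, and the job is handed in when it is done.

Besides the shell and the picture viewer there is one more tool, called after "Request:" as name(argument=value, ...), one argument or row to a line, values as JSON. apply_moves: Moves the arm, as the interface text tells. Its arguments: {"type":"object","properties":{"rows":{"type":"array","items":{"type":"array","items":{"type":"array","items":{"type":"number"}}}},"newtons":{"type":"number"}},"required":["rows"]}

```bash
mkdir -p pics
python3 - <<'E'
from bench import monitor, optics, workorder
import cv2
for n in ("scene","side","wrist"):
    p=optics.camera_params(n); im=optics.get_image(n)
    cv2.imwrite(f"pics/{n}0.png",im[:,:,::-1])
    print(n,p["camera_matrix"],p["extrinsics"])
print(monitor.get_state())
E
```

```text
scene [[471.92645559   0.         278.16902591]
 [  0.         471.92645559 214.78899975]
 [  0.           0.           1.        ]] [[ 0.24334351  0.63014215 -0.73736341  1.5839789 ]
 [ 0.96986985 -0.16723581  0.17715715 -0.22137719]
 [-0.01167938 -0.75825659 -0.65185162  1.01528549]
 [ 0.          0.          0.          1.        ]]
side [[431.7793556    0.         281.03858996]
 [  0.         431.7793556  207.16822841]
 [  0.           0.           1.        ]] [[-0.72048017 -0.38497473  0.57680393 -0.29853567]
 [-0.69342947  0.39035265 -0.60562395  0.87528592]
 [ 0.00799297 -0.8363129  -0.54819417  0.82886104]
 [ 0.          0.          0.          1.        ]]
wrist [[303.80568383   0.         279.14996743]
 [  0.         303.80568383 208.91326284]
 [  0.           0.           1.        ]] [[ 0.33153374 -0.91494084 -0.23014919  0.2718666 ]
 [-0.94344265 -0.32181711 -0.07968504 -0.56746096]
 [-0.00115885  0.24355084 -0.96988744  0.38468241]
 [ 0.          0.          0.          1.        ]]
{'time_s': 0.15, 'q': array([-1.33857707e+00,  4.91389192e-01,  1.55929887e+00,  1.10250095e-05,
        1.09171047e+00, -1.05589184e-01]), 'qd': array([-0.00127193, -0.00295053, -0.00069703, -0.00104174,  0.00014594,
       -0.00086911]), 'effort': array([ 1.29818982e-03, -6.12898922e+01, -2.58277398e+01,  6.92751026e-02,
        4.73744539e-02, -7.22082950e-05]), 'eef_pos': array([ 0.20712753, -0.58949542,  0.21421946]), 'ee_rot': array([ 9.85769909e-01,  1.68099744e-01, -2.06140198e-05, -4.02441530e-04]), 'contact_force': array([ 1.02855565, -0.76824689, -0.18559373]), 'moment': array([0.04411794, 0.05606415, 0.04057856]), 'grip_width': 0.9996576552931578}
```

View pics/scene0.png

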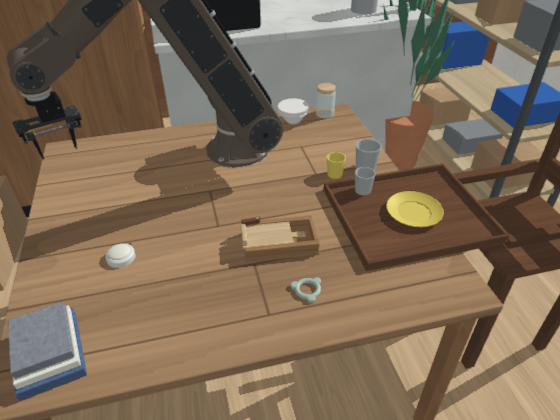

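View pics/side0.png

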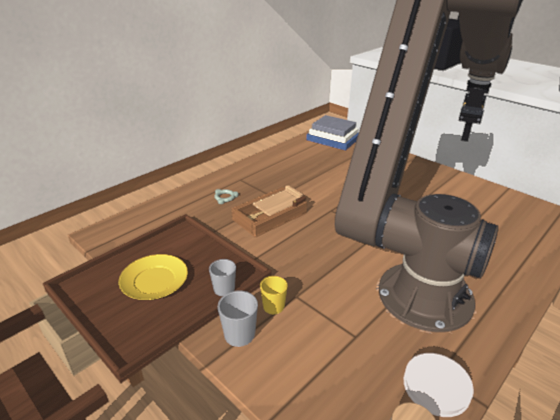

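View pics/wrist0.png

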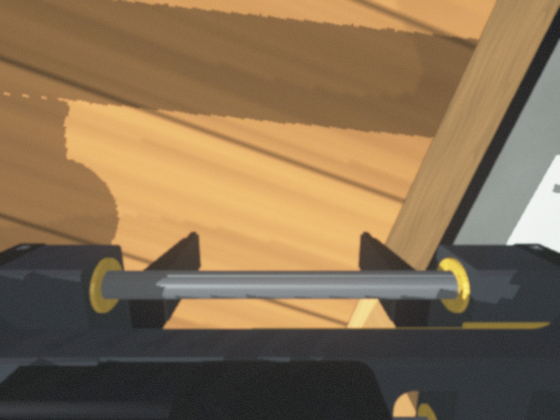

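The box is at scene (278,238) and side (272,208). The cups are at scene (365,180), (367,155) and (336,165). The smaller grey one is meant, and I only need to stay clear of them. Next I'll enlarge the box.

Run:
```python
import cv2
a=cv2.imread("pics/scene0.png")[205:270,225:335]; b=cv2.imread("pics/side0.png")[175:240,220:325]
cv2.imwrite("pics/sc_crop.png",cv2.resize(a,None,fx=7,fy=7,interpolation=cv2.INTER_CUBIC))
cv2.imwrite("pics/si_crop.png",cv2.resize(b,None,fx=7,fy=7,interpolation=cv2.INTER_CUBIC))
```

```text
(no output)
```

View pics/sc_crop.png

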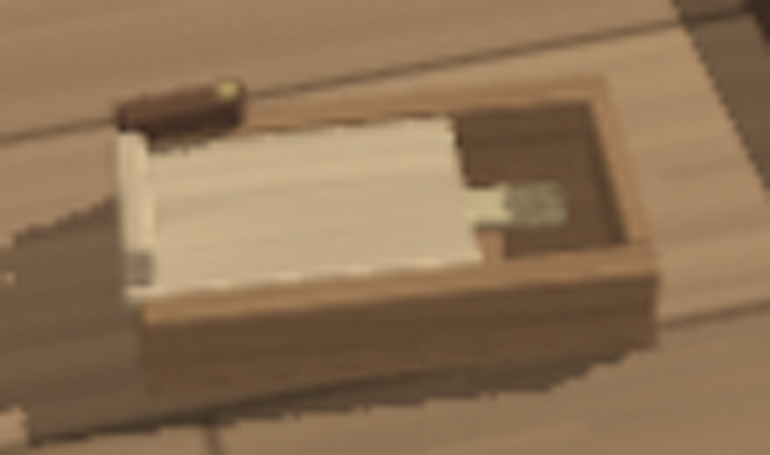

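View pics/si_crop.png

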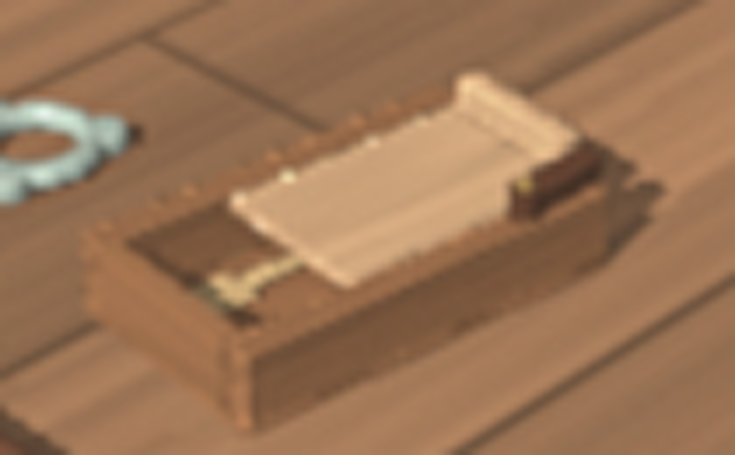

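```bash
cat > h.py <<'E'
import numpy as np
from bench import monitor, optics
def ray(n,uv,z,p=None):
    p=p or optics.camera_params(n);K=p["camera_matrix"];T=np.array(p["extrinsics"])
    d=T[:3,:3]@np.linalg.solve(K,[uv[0],uv[1],1.]);o=T[:3,3]
    return o+d*(z-o[2])/d[2]
def proj(n,P):
    p=optics.camera_params(n);T=np.linalg.inv(p["extrinsics"])
    c=T[:3,:3]@P+T[:3,3];c=p["camera_matrix"]@c;return c[:2]/c[2]
E
python3 - <<'E'
from h import *
S=lambda x,y:(225+x/7,205+y/7)
D=lambda x,y:(220+x/7,175+y/7)
for k,c,z in [("+x+y",S(655,262),.046),("-x+y",S(605,80),.046),("+x-y",S(140,322),.046),
 ("pivot gold",S(228,90),.063),("btn tip -x top",S(118,108),.063),("ridge -x out top",S(118,135),.064),("ridge +x out top",S(125,255),.064),("lid+y-x",S(455,118),.044),("lid+y+x",S(480,260),.044)]:
    print("sc",k,ray("scene",c,z).round(4))
for k,c,z in [("-x+y",D(245,350),.046),("+x+y",D(88,238),.046),("-x+y bottom",D(250,430),0),("ridge +x out top",D(480,72),.064),("ridge -x out top",D(580,135),.064),("gold",D(522,186),.063),("lid+y-x",D(350,283),.044),("lid+y+x",D(235,200),.044),("tip",D(598,148),.063)]:
    print("si",k,ray("side",c,z).round(4))
E
```

```text
sc +x+y [0.6392 0.1267 0.046 ]
sc -x+y [0.5219 0.1409 0.046 ]
sc +x-y [ 0.6189 -0.09    0.046 ]
sc pivot gold [ 0.5046 -0.0273  0.063 ]
sc btn tip -x top [ 0.5039 -0.0763  0.063 ]
sc ridge -x out top [ 0.5225 -0.0798  0.064 ]
sc ridge +x out top [ 0.5967 -0.0909  0.064 ]
sc lid+y-x [0.5273 0.0699 0.044 ]
sc lid+y+x [0.6173 0.0564 0.044 ]
si -x+y [0.5127 0.1401 0.046 ]
si +x+y [0.6308 0.13   0.046 ]
si -x+y bottom [0.5134 0.1379 0.    ]
si ridge +x out top [ 0.5844 -0.089   0.064 ]
si ridge -x out top [ 0.5088 -0.079   0.064 ]
si gold [ 0.4989 -0.0265  0.063 ]
si lid+y-x [0.5189 0.0681 0.044 ]
si lid+y+x [0.6082 0.0571 0.044 ]
si tip [ 0.4958 -0.0774  0.063 ]
```

Both views agree to about 9 mm in x. The box yaw is about -0.1 rad, with its centre near (0.565, 0.025), so its -y end points to world -y. I'll bring the wrist camera over it for a closer look.

Request:
apply_moves(
  rows=[
    [[0.0253,0.049,0,0,0,-2.5,-1],[0.0253,0.049,0,0,0,-2.5,-1],[0.0253,0.049,0,0,0,-2.5,-1],[0.0253,0.049,0,0,0,-2.5,-1],[0.0253,0.049,0,0,0,-2.5,-1],[0.0253,0.049,0,0,0,-2.5,-1],[0.0253,0.049,0,0,0,-2.5,-1],[0.0253,0.049,0,0,0,-2.5,-1],[0.0253,0.049,0,0,0,-2.5,-1],[0.0253,0.049,0,0,0,-2.5,-1],[0,0,0,0,0,0,-1],[0,0,0,0,0,0,-1]],
  ],
)

```text
time_s: 1.65
eef_pos: [0.4642, -0.0833, 0.2123]
ee_rot: [0.998, -0.057, 0.0, -0.001]
contact_force: [-0.9, 0.4, 0.1]
grip_width: 0.001
```

Run:
```python
from h import *
import cv2,pickle
p=optics.camera_params("wrist"); im=optics.get_image("wrist")
pickle.dump(p,open("w1.pkl","wb"))
cv2.imwrite("pics/w1.png",im[:,:,::-1]); s=monitor.get_state();print(s["time_s"],s["eef_pos"],s["ee_rot"],s["grip_width"],s["contact_force"],p["extrinsics"])
```

```text
1.7 [ 0.46415493 -0.08354215  0.21234441] [ 9.98347578e-01 -5.74540274e-02  2.47266823e-04 -1.04306698e-03] 0.004889448736129496 [-1.22865427  0.03498069  0.13693597] [[-0.11364816 -0.96371053 -0.24154941  0.53224915]
 [-0.99351928  0.10977767  0.02946702 -0.09167714]
 [-0.00188094  0.24333286 -0.96994102  0.38291063]
 [ 0.          0.          0.          1.        ]]
```

View pics/w1.png

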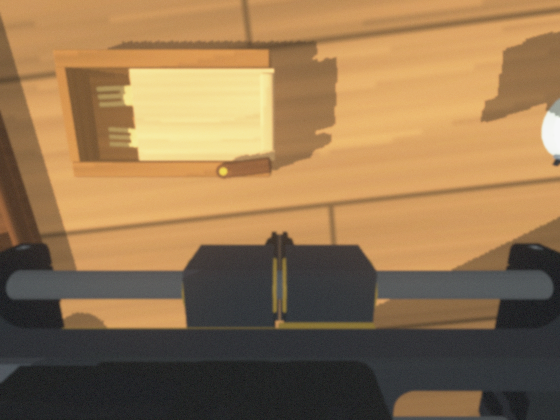

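The wrist view shows the whole box: rim corners near (270,67), (55,50) and (75,176), pivot (223,171), tip (270,163), ridge at columns 260–273. I'll crop in to read exact pixels.

Run:
```python
import cv2
a=cv2.imread("pics/w1.png")
cv2.imwrite("pics/w1a.png",cv2.resize(a[40:190,195:295],None,fx=4,fy=4,interpolation=cv2.INTER_CUBIC))
cv2.imwrite("pics/w1b.png",cv2.resize(a[40:190,40:190],None,fx=4,fy=4,interpolation=cv2.INTER_CUBIC))
```

```text
(no output)
```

View pics/w1a.png

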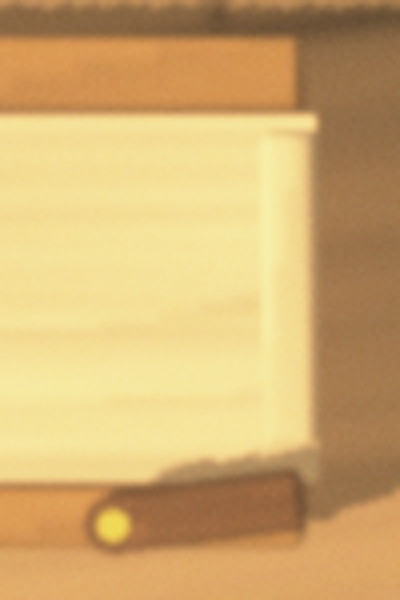

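View pics/w1b.png

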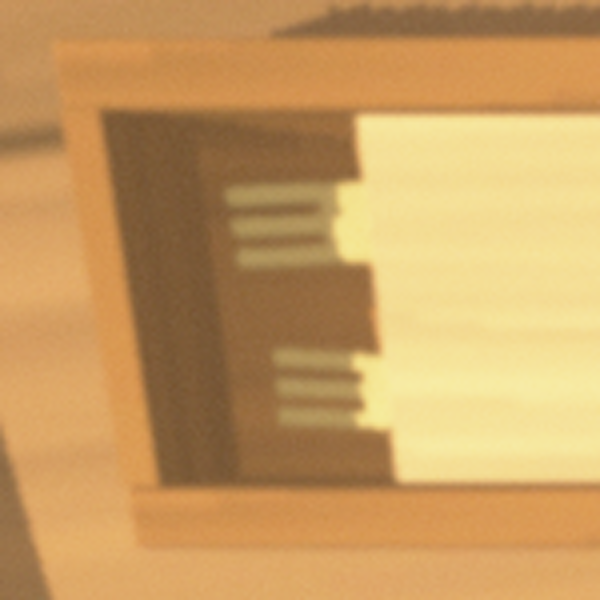

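Run:
```python
from h import *
import pickle
p=pickle.load(open("w1.pkl","rb"))
A=lambda x,y:(195+x/4,40+y/4)
B=lambda x,y:(40+x/4,40+y/4)
box={}
for k,c,z in [("+x-y",A(298,38),.046),("+x+y",B(55,42),.046),("-x+y",B(133,488),.046),("pivot",A(113,526),.063),("tip -x",A(300,535),.063),("tip +x",A(297,474),.063),
 ("ridge out +x",A(310,132),.064),("ridge out mid",A(310,300),.064),("lidend+x",A(318,122),.044)]:
    box[k]=ray("wrist",c,z,p)
# (-x+y) outer: lower edge row y=545 is rim outer bottom of top? print both
for c in [(133,488),(140,545)]: print("alt",ray("wrist",B(*c),.046,p).round(4))
for k in box: print(k,box[k].round(4))
u=box["+x+y"]-box["+x-y"]; print("len",np.linalg.norm(u),"yaw",np.arctan2(-u[0],u[1]))
yaw=np.arctan2(-u[0],u[1]);c,s=np.cos(yaw),np.sin(yaw);R=np.array([[c,-s],[s,c]])
m=(box["+x+y"]+box["+x-y"])[:2]/2; O=m-R@[.065,0]; O2=box["pivot"][:2]-R@[-.0565,-.061]
print("O",O,O2)
Om=(O+O2)/2
for k in box: print(k,"box mm",((box[k][:2]-Om)@R*1000).round(1))
t=(box["tip -x"]+box["tip +x"])[:2]/2-box["pivot"][:2]; t=t@R; print("tip len",np.linalg.norm(t),"ang",np.arctan2(t[0],-t[1]))
for q in [(2,-110-60),(2,-50)]: print(q,Om+R@(np.array(q)/1000))
```

```text
alt [0.527 0.138 0.046]
alt [0.5114 0.1404 0.046 ]
+x-y [ 0.6144 -0.0906  0.046 ]
+x+y [0.6384 0.1265 0.046 ]
-x+y [0.527 0.138 0.046]
pivot [ 0.4996 -0.0281  0.063 ]
tip -x [ 0.4917 -0.0767  0.063 ]
tip +x [ 0.5076 -0.0779  0.063 ]
ridge out +x [ 0.589  -0.0911  0.064 ]
ridge out mid [ 0.5502 -0.0864  0.064 ]
lidend+x [ 0.5947 -0.0934  0.044 ]
len 0.21843793342812276 yaw -0.1101272527761748
O [0.56183264 0.02507446] [0.56247912 0.02635537]
+x-y box mm [  64.7 -109.9]
+x+y box mm [ 64.7 108.5]
-x+y box mm [-47.3 107.7]
pivot box mm [-56.2 -60.3]
tip -x box mm [ -58.8 -109.6]
tip +x box mm [ -42.9 -108.9]
ridge out +x box mm [  39.5 -113.1]
ridge out mid box mm [   0.4 -112.8]
lidend+x box mm [  45.5 -114.8]
tip len 0.04922240637561287 ang 0.11024945319405709
(2, -170) [ 0.54545995 -0.14347505]
(2, -50) [ 0.55864852 -0.024202  ]
```

The measurements are consistent:

| Check | Measured | Expected |
|---|---|---|
| Box length | 218 mm | 220 mm |
| Pivot | within 1 mm of its stated place | – |
| Tip length | 49 mm | 50 mm |

The box origin is (0.562, 0.026) with yaw -0.110. The lid is about 63 mm open and the button is at about 0.11 rad. Next I'll bring the closed fingers down behind the ridge.

Request:
apply_moves(
  rows=[
    [[0.043,-0.02,0,0,0,0,-1],[0.043,-0.02,0,0,0,0,-1],[0,0,-0.05,0,0,0,-1],[0,0,-0.05,0,0,0,-1],[0,0,-0.03,0,0,0,-1],[0,0,0,0,0,0,-1]],
  ],
)

```text
time_s: 2.45
eef_pos: [0.5498, -0.1345, 0.0796]
ee_rot: [0.998, -0.063, 0.001, -0.0]
contact_force: [0.2, 0.0, 0.5]
grip_width: 0.005
```

Request:
apply_moves(
  rows=[
    [[0,0,-0.02,0,0,0,-1],[0,0,-0.006,0,0,0,-1],[0,0,0,0,0,0,-1]],
  ],
)

```text
time_s: 2.82
eef_pos: [0.5507, -0.1377, 0.0568]
ee_rot: [0.998, -0.065, 0.003, 0.0]
contact_force: [0.2, 0.4, 0.2]
grip_width: 0.002
```

```bash
cat >> h.py <<'E'
O=np.array([.5622,.0257]);c,s=np.cos(-.110),np.sin(-.110);R=np.array([[c,-s],[s,c]])
def st():
    s=monitor.get_state();print(s["time_s"],s["eef_pos"].round(4),"box",((s["eef_pos"][:2]-O)@R*1000).round(1),s["ee_rot"].round(4),s["contact_force"].round(2))
E
python3 - <<'E'
from h import *
import cv2
st(); cv2.imwrite("pics/w2.png",optics.get_image("wrist")[:,:,::-1])
E
```

```text
2.825 [ 0.5507 -0.1377  0.0568] box [   6.5 -163.6] [ 9.979e-01 -6.470e-02  3.300e-03  2.000e-04] [0.17 0.41 0.24]
```

View pics/w2.png

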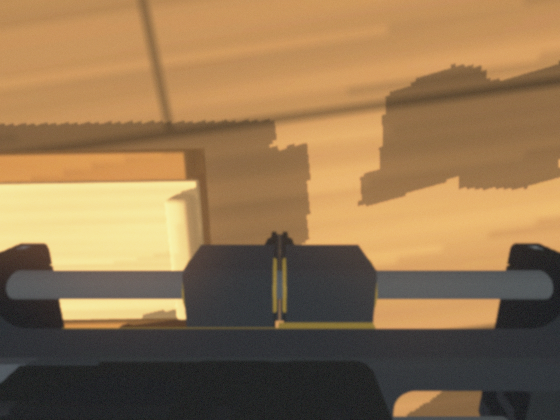

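The fingers are behind the ridge, about 38 mm clear of it. I'll push along box +y.

Request:
apply_moves(
  rows=[
    [[0.001,0.02,-0.003,0,0,0,-1],[0.001,0.02,-0.001,0,0,0,-1],[0.002,0.015,0,0,0,0,-1],[0.002,0.015,0,0,0,0,-1]],
  ],
)

```text
time_s: 3.38
eef_pos: [0.5574, -0.0632, 0.0547]
ee_rot: [0.998, -0.065, 0.005, 0.001]
contact_force: [-0.8, -2.8, -0.1]
grip_width: 0.005
```

Run:
```python
from h import *
st()
```

```text
3.375 [ 0.5574 -0.0632  0.0547] box [  5.  -88.9] [ 9.979e-01 -6.450e-02  4.600e-03  7.000e-04] [-0.81 -2.81 -0.15]
```

Request:
apply_moves(
  rows=[
    [[0.001,0.01,0,0,0,0,-1],[0.001,0.008,0,0,0,0,-1],[0.001,0.006,0,0,0,0,-1]],
  ],
)

```text
time_s: 3.75
eef_pos: [0.5606, -0.0365, 0.0547]
ee_rot: [0.998, -0.064, 0.004, 0.001]
contact_force: [-1.4, -1.8, 1.3]
grip_width: 0.005
```

Run:
```python
from h import *
st()
```

```text
3.75 [ 0.5606 -0.0365  0.0547] box [  5.2 -62. ] [ 9.98e-01 -6.37e-02  4.50e-03  7.00e-04] [-1.41 -1.77  1.28]
```

Request:
apply_moves(
  rows=[
    [[0.0005,0.005,0,0,0,0,-1],[0.0005,0.005,0,0,0,0,-1]],
  ],
)

```text
time_s: 4.0
eef_pos: [0.5616, -0.0281, 0.0549]
ee_rot: [0.998, -0.063, 0.004, 0.002]
contact_force: [-7.7, -40.8, 4.9]
grip_width: 0.005
```

Run:
```python
from h import *
st()
```

```text
4.0 [ 0.5616 -0.0281  0.0549] box [  5.3 -53.5] [ 0.998  -0.0631  0.0045  0.0022] [ -7.73 -40.84   4.93]
```

The force rose to 41 N at the stop, so I'll back off and lift clear.

Request:
apply_moves(
  rows=[
    [[-0.001,-0.012,0,0,0,0,-1],[-0.003,-0.02,0.02,0,0,0,-1],[-0.01,-0.01,0.04,0,0,0,-1],[-0.04,0,0.04,0,0,0,-1],[-0.05,0,0.04,0,0,0,-1],[0,0,0.02,0,0,0,-1],[0,0,0,0,0,0,-1]],
  ],
)

```text
time_s: 4.88
eef_pos: [0.4561, -0.0723, 0.2175]
ee_rot: [0.998, -0.065, 0.006, 0.002]
contact_force: [-0.8, 0.1, 0.1]
grip_width: 0.003
```

Run:
```python
from h import *
import cv2,pickle
st(); p=optics.camera_params("wrist"); im=optics.get_image("wrist")
pickle.dump(p,open("w3.pkl","wb"));cv2.imwrite("pics/w3.png",im[:,:,::-1])
```

```text
4.875 [ 0.4561 -0.0723  0.2175] box [ -94.7 -109. ] [ 0.9979 -0.065   0.0055  0.0016] [-0.77  0.15  0.13]
```

View pics/w3.png

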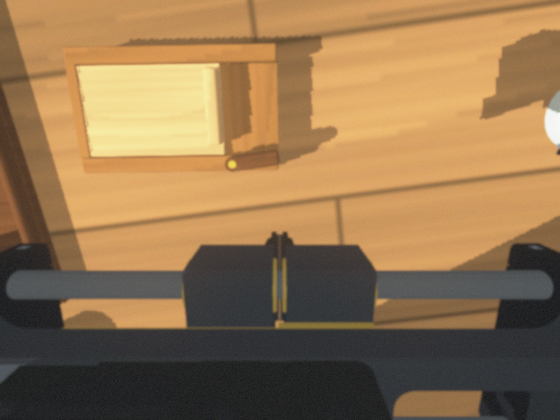

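The lid looks shut, with the ridge's outer face at column ~219. The button is still parked, with its pivot at (232,165). I'll check the ridge numerically.

Run:
```python
from h import *
import pickle,cv2
p=pickle.load(open("w3.pkl","rb"))
g=cv2.imread("pics/w3.png")[:,:,0].astype(float)
for r in (80,105,130):
    row=g[r-2:r+3].mean(0); j=205+np.argmin(np.diff(row[205:235])); print(r,j,((ray("wrist",(j+.5,r),.064,p)[:2]-O)@R*1000).round(1))
for n,c,z in (("pivot",(232,165),.063),("-y+x corner",(277,44),.046)): print(n,((ray("wrist",c,z,p)[:2]-O)@R*1000).round(1))
```

```text
80 214 [ 27.8 -47.7]
105 216 [  4.1 -48.1]
130 217 [-20.5 -47.4]
pivot [-56.8 -60.3]
-y+x corner [  64.1 -110.8]
```

The ridge face reads y ≈ -48, which is shut (nominal -50). Now I'll go down on the robot side of the button.

Request:
apply_moves(
  rows=[
    [[0.009,0.006,-0.03,0,0,0,-1],[0,0,-0.05,0,0,0,-1],[0,0,-0.04,0,0,0,-1],[0,0,-0.02,0,0,0,-1],[0,0,0,0,0,0,-1]],
  ],
)

```text
time_s: 5.55
eef_pos: [0.4641, -0.0652, 0.0669]
ee_rot: [0.998, -0.065, 0.002, 0.0]
contact_force: [1.0, -0.3, 0.8]
grip_width: 0.007
```

Run:
```python
from h import *
st()
```

```text
5.55 [ 0.4641 -0.0652  0.0669] box [ -87.5 -101.1] [ 9.979e-01 -6.510e-02  1.600e-03  4.000e-04] [ 1.02 -0.27  0.78]
```

Request:
apply_moves(
  rows=[
    [[0,0,-0.01,0,0,0,-1],[0.009,-0.001,-0.002,0,0,0,-1],[0.009,-0.001,0,0,0,0,-1],[0.008,-0.002,0,0,0,0,-1],[0.007,-0.002,0,0,0,0,-1],[0,0,0,0,0,0,-1]],
  ],
)

```text
time_s: 6.3
eef_pos: [0.5006, -0.0717, 0.0556]
ee_rot: [0.998, -0.065, 0.003, 0.001]
contact_force: [0.1, 0.4, 0.6]
grip_width: 0.005
```

Run:
```python
from h import *
import cv2
st();cv2.imwrite("pics/w4.png",optics.get_image("wrist")[:,:,::-1])
a=optics.get_image("scene")[190:290,205:355,::-1];cv2.imwrite("pics/s4.png",cv2.resize(a,None,fx=5,fy=5,interpolation=cv2.INTER_CUBIC))
```

```text
6.3 [ 0.5006 -0.0717  0.0556] box [ -50.5 -103.6] [ 9.979e-01 -6.500e-02  2.800e-03  6.000e-04] [0.05 0.38 0.64]
```

View pics/s4.png

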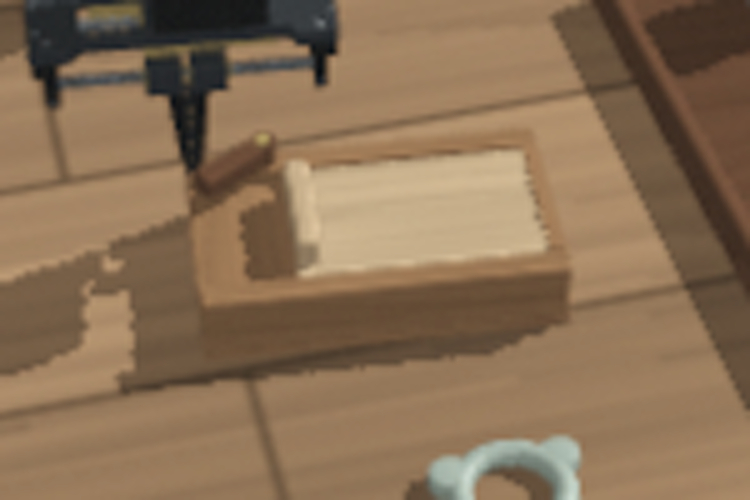

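The button is swinging as planned, at about 0.55 rad with its tip at crop (200,185), and the lid is still shut. I'll continue round the arc.

Request:
apply_moves(
  rows=[
    [[0.0065,0.002,0,0,0,0,-1],[0.0065,0.002,0,0,0,0,-1],[0.007,0.0045,0,0,0,0,-1],[0.0065,0.005,0,0,0,0,-1],[0.0045,0.0065,0,0,0,0,-1],[0.003,0.006,0,0,0,0,-1]],
  ],
)

```text
time_s: 7.15
eef_pos: [0.5357, -0.0439, 0.0555]
ee_rot: [0.998, -0.065, 0.002, 0.001]
contact_force: [-9.4, -19.4, 1.1]
grip_width: 0.004
```

Run:
```python
from h import *
import cv2
st()
a=optics.get_image("scene")[190:290,205:355,::-1];cv2.imwrite("pics/s5.png",cv2.resize(a,None,fx=5,fy=5,interpolation=cv2.INTER_CUBIC))
```

```text
7.15 [ 0.5357 -0.0439  0.0555] box [-18.7 -72.1] [ 9.979e-01 -6.500e-02  2.000e-03  7.000e-04] [ -9.35 -19.39   1.07]
```

View pics/s5.png

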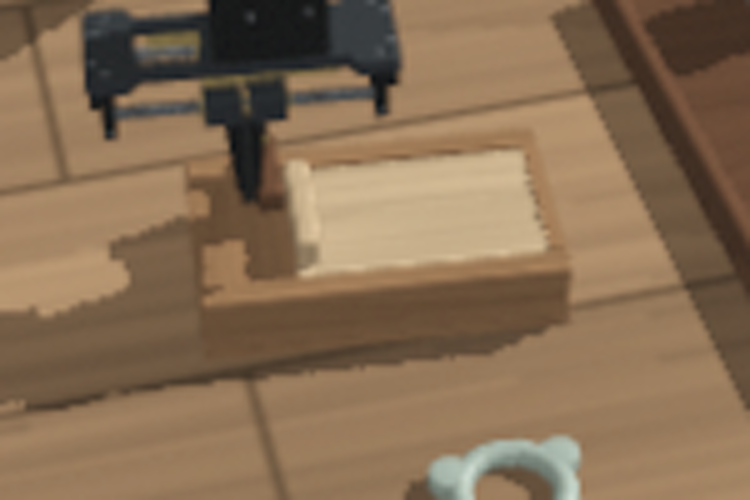

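The button lies across behind the ridge and the force is up at 21 N, so it is at its stop. I'll back straight off, lift and look.

Request:
apply_moves(
  rows=[
    [[0,0.001,0,0,0,0,-1],[-0.001,-0.012,0,0,0,0,-1],[-0.002,-0.02,0.01,0,0,0,-1],[-0.01,0,0.05,0,0,0,-1],[-0.03,0,0.05,0,0,0,-1],[-0.03,0,0.04,0,0,0,-1],[0,0,0,0,0,0,-1],[0,0,0,0,0,0,-1]],
  ],
)

```text
time_s: 8.2
eef_pos: [0.4618, -0.0772, 0.2093]
ee_rot: [0.998, -0.064, 0.003, 0.002]
contact_force: [0.9, -0.1, 0.2]
grip_width: 0.002
```

Run:
```python
from h import *
import cv2,pickle
st(); p=optics.camera_params("wrist"); im=optics.get_image("wrist")
pickle.dump(p,open("w6.pkl","wb"));cv2.imwrite("pics/w6.png",im[:,:,::-1])
cv2.imwrite("pics/w6c.png",cv2.resize(im[20:190,50:300,::-1],None,fx=3,fy=3,interpolation=cv2.INTER_CUBIC))
cv2.imwrite("pics/s6.png",optics.get_image("scene")[:,:,::-1])
```

```text
8.2 [ 0.4618 -0.0772  0.2093] box [ -88.5 -113.3] [ 0.998  -0.0639  0.0031  0.002 ] [ 0.9  -0.15  0.19]
```

View pics/w6c.png

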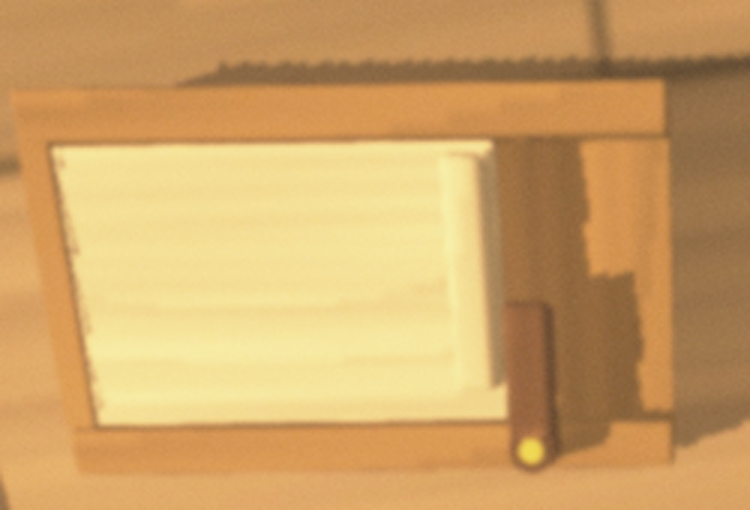

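View pics/s6.png

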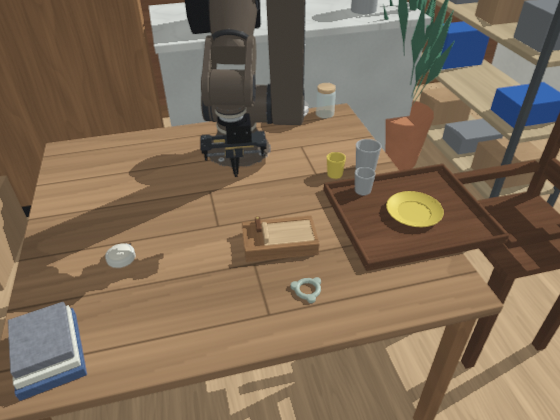

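Run:
```python
from h import *
import pickle
p=pickle.load(open("w6.pkl","rb"))
C=lambda x,y:(50+x/3,20+y/3)
b=lambda c,z:(ray("wrist",C(*c),z,p)[:2]-O)@R*1000
pv=b((531,452),.063)
t=(b((512,303),.063)+b((550,305),.063))/2-pv   # top far corners (+y corner partly side face)
e1=b((548,305),.063);e2=b((553,440),.063);e=e1-e2
print(pv,t,np.hypot(*t),np.arctan2(t[0],-t[1]),"edge",np.arctan2(e[0],-e[1]),"ridge",b((495,270),.064),b((503,410),.044))
```

```text
[-56.50648089 -60.37984302] [49.40766251 -2.89206478] 49.49223326266425 1.5123283005630235 edge 1.5552545763966423 ridge [  3.86821987 -52.16784959] [-43.18529878 -47.85928541]
```

```bash
python3 -c "
from bench import workorder
print(workorder.sign_off())"
```

```text
the job is handed in; nothing more can be done
None
```

I pushed the lid shut by its ridge with closed fingertips until it stopped (41 N). Then I swung the turn-button round until it met resistance (21 N), backed the arm clear and handed the job in at about 8 s of the 42 s allowed.

- **Lid:** before I turned the button, the ridge face read box y of about -48 mm. At the end it read -52 mm at the ridge and -48 mm at the lid's end. Shut is -50 mm, so the lid is within about 2 mm, which is also about the limit of my pixel readings.
- **Turn-button:** it read 1.51 rad from the tip and 1.56 rad from the edge, so the two differ by 0.04 rad. Both are above the 1.42 needed.
- **Other things:** in the last scene image the plate, cup, tap light and teether look unmoved. I compared these by eye and did not measure them. The forks are now under the lid and cannot be seen. The arm never went near them.
- **Disagreement:** the first scene and side camera readings of the box differed by up to 9 mm or so, so I used the closer wrist-camera view. That matched the stated box sizes to within 2 mm.

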